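Load and close a two-pin specimen mould

ROBOT

A 6-joint arm with a two-finger parallel gripper is mounted at the origin on the work surface; the furniture and walls round the work are solid. World frame = base frame: x ahead of the robot, y to its left, z up, the work surface at z = 0. Lengths are in m, angles in degrees, forces in N, time in s.
With the tool pointing down it reaches from about 0.25 to 0.725 m from the base axis. Payload 9.7 kg.
Tool frame: the origin (TCP) lies at the very end of the fingers, on their centre line; the grasp point (between the pads) lies 19 mm behind it; z points along the fingers, y is the line along which they close (so a half turn about z gives the same grasp; the last joint's range is limited). The gripper opens to 85 mm and grips with 20 to 120 N. Pads are 22 mm wide; open, the fingers measure 114 mm over their backs; the gripper's body (76 mm by 85 mm) begins 54 mm behind the grasp point. The pads swing forward as they close: fully open they stand 13 mm farther back than shut.
Start: joints at [-67.093, 4.979, 10.078, 95.1, 0, 90], TCP at [0.214, -0.507, 0.231] pointing down, gripper open.
Joint ranges: [-179.16, 179.16], [-48.56, 103.87], [-65.8, 70.77], [-126.05, 130.52], [-82.76, 87.17], [-180, 180]. Speed limits (degrees/s): [127.2, 127.2, 147.25, 180, 180, 180].

INTERFACE

Orientations are given as [roll, pitch, yaw] about the fixed x, y, z axes, in that order (R = Rz(yaw) Ry(pitch) Rx(roll)).
In Python, from workcell import bot gives the robot as it stands.
- The arm moves only by the tool arm_command, never from a script. Its argument "series" is a list of rows, each a list of 4 numbers: the shift along the tool's x, y, z in m, then the turn about the tool's z in rad. A call has exactly 5 rows; each row is the pose to reach, as a shift and turn from the pose commanded when the call began, along the tool's axes at that moment; what a row does not reach only later rows make up. A row lasts 1/10 s, in which the tool goes at most 50 mm and 8.59 degrees, less where a joint would pass 70% of its speed; a pose out of reach is approached as far as the arm can. A call with a gripper value outside its range is refused whole. "hand" is the finger opening in m, from 0 to 0.0854, set as the call begins (left out, the last holds). The fingers move at their own pace and stop on an object; "grip_force" is the grip in N (left out, the last holds). Time passes only in rows, so rows that repeat a pose let the fingers close, or fill a call up. It gives the time, the measured TCP pose, the force, the opening and the grip force at its end, in the units of the state.
- bot.get_obs(): the state, without advancing time (a new reading comes with each control period).
- bot.camera(name): name is "scene" or "top" or "wrist"; returns a dict with "color" (400x640x3 uint8, blue, green, red), "camera_matrix" (3x3 intrinsics, pixels), "xyz" and "orientation" of the camera in the world; the wrist camera has in their place "T_tool_cam" (4x4, takes a point from camera to tool coordinates, whose origin is the TCP and whose axes are the flange's). Camera axes: x right, y up, looking along -z (the intrinsics and any distortion apply to the point x, -y, -z); pixel columns grow to the right and rows downward; lengths in m; the calibration is good to about 2 mm. A picture is of the moment at which its call begins: read the wrist's pose just before it. There is no depth.
- bot.job_done(): hands the job in; it is judged then, once.
Trained networks look in the newest picture that a camera, given by its name, has taken for a name from the list of things; names that differ only in an ending like _2 or _b are one class to them, and where a whole thing is asked for, a point or a joint stands for the part that bears it (a point fixed in the world has none). Each returns a list of dicts, best first, with "confidence" (0 to 1); they miss things now and then, are a little off and sometimes report something else, mostly with a low value. They report only what shows in the picture. A call takes as long as a camera call. They do not tell look-alikes from the thing itself.
- bot.find_in(camera, target): "location" ([column, row] in pixels, amid what is visible of it).
- bot.mark_of(camera, target): "location" ([column, row] in pixels: a listed point, or the origin of a listed thing).
The state is a dict: "time": time; "q": joint angles; "qd": joint speeds; "joint_efforts": joint torques, N m; "ee_pos": TCP position; "tcp_rot": TCP orientation; "wrist_force": force on the tool from outside, world axes, zero at the start; "torque": the same for the moment, N m; "opening": finger opening in m; "grasp_force": force on a finger pad.
Only numpy, scipy, OpenCV 4.12 (cv2) and the standard library are available. Lean on these libraries where they do the work, as an engineer would, in place of code of your own. Each camera call takes 0.05 s, during which the arm holds its last target. There are 200 camera calls.

TASK

Close the two-pin specimen mould: first take the long bar-shaped insert out of the compartment tray and lay it flat on the bottom of the pocket in the mould base and let go of it. Then take the top plate by its square post and, keeping it level and the matching way round (large hole over thick pin, ears on the same side), lower it over both guide pins until it lies flush on the base, without slamming or forcing it, and only let go once it is fully down. Leave the other inserts in the tray and do not disturb the loose wash bottle and dropper bottle.

Things in the scene. Friction and masses are not known exactly. Their poses are not given: they have to be found in the camera images.
- mould_base: Fixed aluminium block 80 mm (x) by 130 mm (y) by 24 mm high, on the table, a 26 mm wide ear sticking out 9.5 mm from the middle of its +y end; a pocket and two upright guide pins (28 mm tall, top 7 mm tapered) on its upper face. Origin: centre of underside; z up. Place and heading vary; base and top plate may stand in the middle and at the left, or swapped.
- pocket (a point): Centre of the floor of the pocket in the mould base, 12 mm below the base's upper face. The pocket is 26 mm along the base's x and 48 mm along its y, and 12 mm deep. Axes as the base's.
- thick_pin (a point): Foot of the thick guide pin (14 mm diameter), on the base's upper face, at x 0, y +46 mm, z 24 mm of the base (the ear's end). Tip 28 mm above, 8 mm across.
- thin_pin (a point): Foot of the thin guide pin (10 mm diameter), on the base's upper face, at x 0, y -46 mm, z 24 mm of the base. Tip 28 mm above, 4 mm across.
- top_plate: Loose aluminium plate 80 (x) x 130 (y) x 22 mm, about 0.45 kg, with a square post 24 x 24 mm (sides along x, y) 40 mm tall on its middle and an ear at its +y end like the base's. Starts flat on the table, right way up, any heading. Origin: centre of underside. A cavity 36 x 56 x 14 mm deep below takes the insert. Closed: underside on the base's upper face, axes as the base's.
- large_hole (a point): Centre of the mouth, on the underside of the top plate, of its large through hole, 16 mm diameter, at x 0, y +46 mm of the plate (the ear's end); belongs over the thick pin.
- small_hole (a point): Centre of the mouth, on the underside of the top plate, of its small through hole, 12 mm diameter, at x 0, y -46 mm of the plate; belongs over the thin pin.
- post_top (a point): Centre of the top of the top plate's square post, 62 mm above the plate's underside. With the plate closed the pins reach 6 mm above the plate's upper face, beside the post.
- tray: Fixed white tray, 192 (x) x 140 (y) x 24 mm high, walls and floor 4 mm, two crossing dividers: four compartments of 90 x 64 mm, centred at x +-47, y +-34 mm, at the robot's right. Origin: centre of underside. One insert lies in each compartment; which lies where varies.
- bar_insert: The long bar-shaped steel insert, 22 mm (its x) by 44 mm (its y) by 24 mm high, about 80 g. Origin: centre of its underside; z up. Fits the pocket with 2 mm play all round, long side along the base's y, either way round, and stands 12 mm out of it.
- short_insert: Short block insert, 22 x 26 mm, 24 mm high, same steel. Stays in the tray. Origin: centre of its underside.
- round_insert: Round disc insert, 30 mm diameter, 24 mm high, same steel. Stays in the tray. Origin: centre of its underside.
- hex_insert: Hexagonal insert, 28 mm across flats, 24 mm high, same steel. Stays in the tray. Origin: centre of its underside.
- squeeze_bottle: White squeeze wash bottle with red cap and bent spout, 63 mm wide, 88 mm over the spout, 183 mm tall, loose. Bystander standing beyond the work. Origin: centre of its underside.
- dropper: Small white dropper bottle with a coloured cap, 35 mm diameter, 85 mm tall, loose. Bystander at the left far from the robot, near the wash bottle. Origin: centre of its underside.
- warmer_corner (a point): Nearest top corner (147 mm up) of the fixed grey block warmer, an upright-sided box. From this corner one side runs away at a heading of +23 degrees (from x towards y) for 340 mm, the other at -67 degrees for 320 mm; a handle on its lid reaches 170 mm. The gripper body must keep clear of it.
Things that resemble listed ones, but are neither listed nor needed, are in the scene too. What is shaped like the short_insert but green is not meant.

How it is judged:
By the outcome, as a careful person would: the job done as asked, in the order asked, and still so for the second after the job is handed in, with the robot touching nothing.
It also fails if it takes over 72 s, if anything falls off the work surface, if the arm or the gripper's body presses on something with over 40 N, if the wrist force passes 120 N, or if a joint passes its speed limit or range.

## Working session

There is one attempt and no reset: what is moved stays moved. The work goes in short steps, Python scripts to look and compute and a tool call to move; the robot and the scene stay as the last step left them, time stands still between calls to the robot, and variables do not carry over. Pictures are saved under pics/ and viewed, at most 10 in all, crops included, and the job is handed in when it is done.

Besides the shell and the picture viewer there is one more tool, called after "Emit:" by a JSON object that holds its "method" and its "body", one argument or row to a line. arm_command: Moves the arm, as the interface text tells. Its arguments: {"type":"object","properties":{"series":{"type":"array"},"hand":{"type":"number"},"grip_force":{"type":"number"}},"required":["series"]}

```bash
ls; mkdir -p pics; cat > h.py <<'E'
import numpy as np, cv2
from scipy.spatial.transform import Rotation as R
from workcell import bot
def ray(c,px,o=None):
    K=np.array(c["camera_matrix"]); d=c.get("distortion")
    u=cv2.undistortPoints(np.array([[px]],float),K,None if d is None else np.array(d))[0,0]
    v=np.array([u[0],-u[1],-1.])
    if "T_tool_cam" in c:
        T=np.array(c["T_tool_cam"]); Rt=R.from_euler('xyz',o["tcp_rot"],degrees=True).as_matrix()
        return Rt@T[:3,3]+np.array(o["ee_pos"]), Rt@T[:3,:3]@v
    return np.array(c["xyz"]), R.from_euler('xyz',c["orientation"],degrees=True).as_matrix()@v
def at(c,px,z,o=None):
    p,d=ray(c,px,o); return p+d*(z-p[2])/d[2]
E
cat > a.py <<'E'
from h import *
ims=[]
for n in("scene","top"):
    c=bot.camera(n); print(n,[k for k in c],c["xyz"],c["orientation"],c["camera_matrix"]); cv2.imwrite(f"pics/{n}0.png",c["color"])
    for t,z in [("mould_base",0),("pocket",.012),("thick_pin",.024),("thin_pin",.024),("top_plate",0),("large_hole",0),("small_hole",0),("post_top",.062),("tray",0),("bar_insert",.004),("short_insert",.004),("round_insert",.004),("hex_insert",.004),("squeeze_bottle",0),("dropper",0),("warmer_corner",.147)]:
        print(t,[(np.round(m["location"]).tolist(),round(m["confidence"],2),at(c,m["location"],z).round(3)[:2].tolist()) for m in bot.mark_of(n,t)[:3]])
o=bot.get_obs(); print(o)
E
python3 a.py
```

```text
pics
scene ['color', 'camera_matrix', 'xyz', 'orientation'] [-0.37761449 -0.51401299  0.74240203] [ 55.6536509    0.85438504 -65.63707437] [[444.44257285   0.         312.58422056]
 [  0.         444.44257285 208.62499486]
 [  0.           0.           1.        ]]
mould_base [([276.0, 241.0], 0.79, [0.431, -0.029]), ([314.0, 182.0], 0.15, [0.746, 0.001])]
pocket [([279.0, 235.0], 0.63, [0.442, -0.031])]
thick_pin [([257.0, 233.0], 0.79, [0.413, 0.018])]
thin_pin [([295.0, 234.0], 0.95, [0.449, -0.078]), ([314.0, 184.0], 0.58, [0.704, -0.018]), ([391.0, 271.0], 0.35, [0.411, -0.348])]
top_plate [([214.0, 224.0], 0.8, [0.429, 0.168]), ([208.0, 206.0], 0.59, [0.497, 0.238])]
large_hole [([219.0, 218.0], 0.61, [0.457, 0.172])]
small_hole [([207.0, 234.0], 0.86, [0.382, 0.16])]
post_top [([207.0, 207.0], 0.77, [0.421, 0.176]), ([278.0, 242.0], 0.69, [0.361, -0.075])]
tray [([368.0, 277.0], 0.72, [0.395, -0.299])]
bar_insert [([296.0, 234.0], 0.56, [0.474, -0.065]), ([372.0, 296.0], 0.55, [0.333, -0.329])]
short_insert [([440.0, 276.0], 0.44, [0.463, -0.457])]
round_insert [([364.0, 259.0
[... 1749 characters left out ...]
], 0.55, [0.514, -0.096])]
{'time': 1.7, 'q': array([-6.70921604e+01,  4.98112696e+00,  1.00784504e+01,  9.50990626e+01,
       -4.11407573e-04,  9.00006753e+01]), 'qd': array([-0.1055272 ,  0.00109494, -0.00276684,  0.01624861,  0.06058677,
        0.01947018]), 'joint_efforts': array([ 2.55267172e-03, -5.20094025e+01,  4.64855218e+01,  1.74780449e-03,
        7.70521660e-05, -2.24299248e-05]), 'ee_pos': array([ 0.2140872 , -0.50662725,  0.23126488]), 'tcp_rot': array([-1.79998261e+02,  4.11428071e-04,  2.29071643e+01]), 'wrist_force': array([ 0.29522656,  0.80807597, -0.46079684]), 'torque': array([ 0.0374429 , -0.03313057,  0.02091182]), 'grasp_force': 0.0, 'opening': 0.08538287279511045}
```

```bash
python3 -c "
import cv2
a=cv2.imread('pics/top0.png')[150:290,190:450]; a=cv2.resize(a,None,fx=3,fy=3,interpolation=cv2.INTER_CUBIC); cv2.imwrite('pics/top0c.png',a)"
```

```text
(no output)
```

View pics/top0c.png

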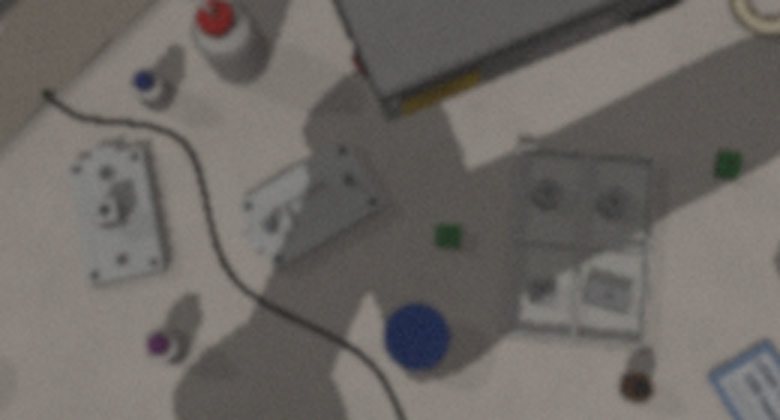

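View pics/scene0.png

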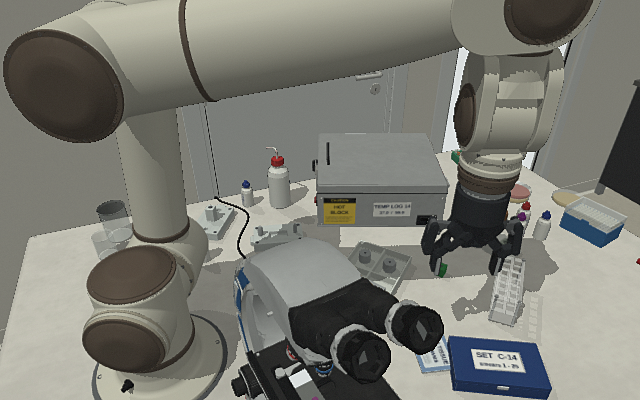

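View pics/top0.png

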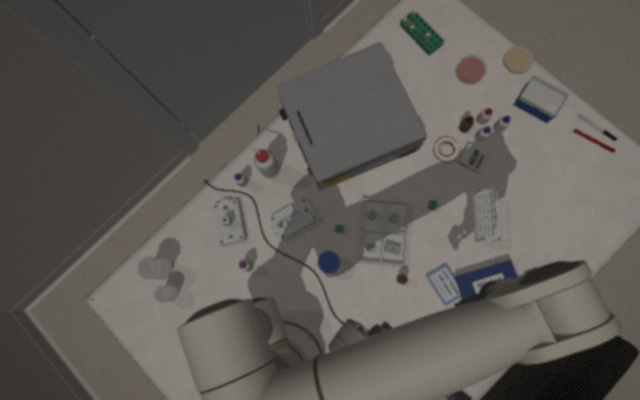

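Candidates for the bar insert in the top image are all in the tray. They are (392,247), a rectangle with its long side across, (370,246), short, (372,214), round, and (394,218), hex. The green blocks at (339,229) and (432,204) are decoys. I choose (392,247), about (0.346, -0.325). The base is in the middle, near (293,217), and the plate is on the left, near (229,220). A microscope stands close to the robot. I'll go above the bar and take a close look.

Emit:
{"method": "arm_command", "body": {
  "series": [
    [0.036, -0.022, 0.005, 0],
    [0.073, -0.044, 0.01, 0],
    [0.11, -0.066, 0.02, 0],
    [0.15, -0.09, 0.03, 0],
    [0.18, -0.108, 0.03, 0]
  ],
  "hand": 0.05
}}

```text
time: 2.2
ee_pos: [0.3385, -0.3348, 0.2001]
tcp_rot: [-179.9, 0.0, 22.9]
wrist_force: [-0.2, -0.3, 0.9]
opening: 0.0501
grasp_force: 0.0
```

Emit:
{"method": "arm_command", "body": {
  "series": [
    [0, 0, 0, 0],
    [0, 0, 0, 0],
    [0, 0, 0, 0],
    [0, 0, 0, 0],
    [0, 0, 0, 0]
  ]
}}

```text
time: 2.7
ee_pos: [0.3374, -0.3378, 0.2012]
tcp_rot: [-180.0, 0.0, 22.8]
wrist_force: [-0.0, -0.3, 0.2]
opening: 0.0498
grasp_force: 0.0
```

```bash
cat > w.py <<'E'
from h import *
import sys
def look(name,targets,k=4):
    o=bot.get_obs(); c=bot.camera("wrist"); cv2.imwrite(f"pics/{name}.png",c["color"])
    print("t",o["time"],"tcp",np.round(o["ee_pos"],4),np.round(o["tcp_rot"],2),"q",np.round(o["q"],1))
    for t,z in targets:
        print(t,[(np.round(m["location"],1).tolist(),round(m["confidence"],2),at(c,m["location"],z,o).round(4)[:2].tolist()) for m in bot.mark_of("wrist",t)[:k]])
    return o,c
E
python3 - <<'E'
from w import *
o,c=look("w1",[("bar_insert",.004),("short_insert",.004),("tray",0)])
print(c["camera_matrix"],c["T_tool_cam"])
E
```

```text
t 2.7 tcp [ 0.3374 -0.3378  0.2012] [-1.7999e+02  1.0000e-02  2.2820e+01] q [-45.   -5.5  -3.7  91.8  -0.  112.1]
bar_insert [([310.3, 174.0], 0.74, [0.3385, -0.3281])]
short_insert [([263.5, 146.5], 0.97, [0.3474, -0.2665]), ([459.4, 102.0], 0.86, [0.4761, -0.4483]), ([196.6, 59.9], 0.64, [0.4052, -0.1711])]
tray [([304.3, 114.6], 0.69, [0.3978, -0.2963])]
[[292.82544864   0.         317.46754099]
 [  0.         292.82544864 201.68577326]
 [  0.           0.           1.        ]] [[-5.62175088e-04  9.55284872e-01  2.95686485e-01  7.56551058e-02]
 [ 9.99999840e-01  5.57223997e-04  1.01010175e-04  3.98502712e-05]
 [-6.82701127e-05  2.95686494e-01 -9.55285032e-01 -1.41774529e-01]
 [ 0.00000000e+00  0.00000000e+00  0.00000000e+00  1.00000000e+00]]
```

View pics/w1.png

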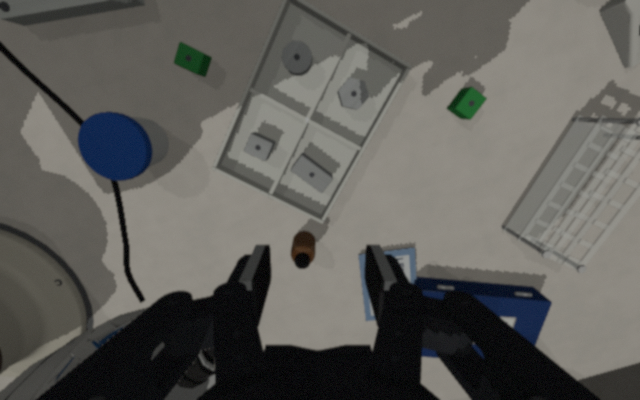

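```bash
python3 -c "
import cv2
a=cv2.imread('pics/w1.png')[80:220,220:400]; cv2.imwrite('pics/w1c.png',cv2.resize(a,None,fx=4,fy=4,interpolation=cv2.INTER_CUBIC))"
```

```text
(no output)
```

View pics/w1c.png

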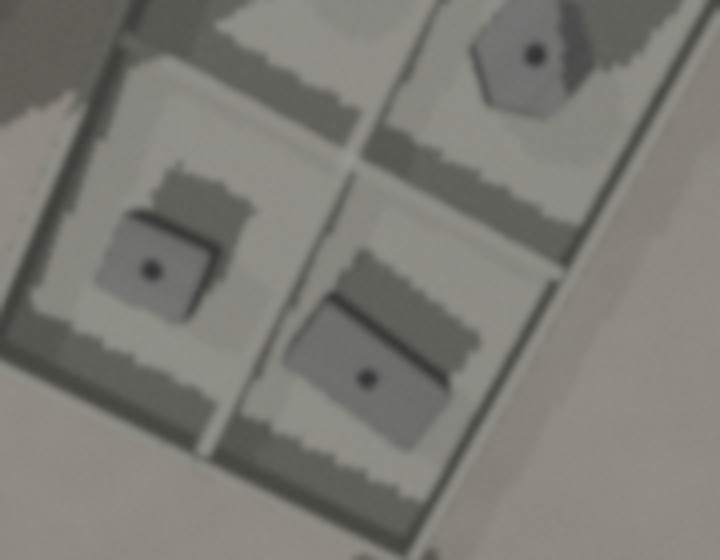

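```bash
python3 - <<'E'
from h import *
import math
o=dict(ee_pos=[.3374,-.3378,.2012],tcp_rot=[-179.99,.01,22.82]); c=bot.camera("wrist")
P=[at(c,(220+x/4,80+y/4),.028,o)[:2] for x,y in [(330,299),(450,388),(407,450),(285,357),(367,378)]]
P=np.array(P);print(P.round(4));print(P[:4].mean(0))
for i in range(4):
    d=P[(i+1)%4]-P[i]; print(np.linalg.norm(d)*1e3, math.degrees(math.atan2(d[1],d[0])))
q=np.array([at(c,(220+x/4,80+y/4),.024,o)[:2] for x,y in [(5,352),(408,550),(700,2)]])
for d in np.diff(q,axis=0): print(np.linalg.norm(d)*1e3, math.degrees(math.atan2(d[1],d[0])))
E
```

```text
[[ 0.3596 -0.311 ]
 [ 0.3498 -0.3505]
 [ 0.329  -0.3465]
 [ 0.3403 -0.3056]
 [ 0.3435 -0.3284]]
[ 0.34465134 -0.32841599]
40.6522829007552 -104.01061218721767
21.174339646570235 169.17991253610876
42.41105581297121 74.56312050756028
20.093892477336794 -15.627988708992271
125.431003860795 -94.76784729547431
164.55805306283537 -3.5885409068288285
```

The close crop shows the bar at wrist pixel (312,174) in the lower-right compartment, clearly elongated. Its centre is about (0.344, -0.328) and its long axis points at about 75.5°. I'm moving over it and turning.

Emit:
{"method": "arm_command", "body": {
  "series": [
    [0.002, -0.001, 0.018, -0.14],
    [0.004, -0.002, 0.036, -0.28],
    [0.006, -0.004, 0.054, -0.42],
    [0.008, -0.005, 0.072, -0.56],
    [0.01, -0.006, 0.09, -0.7]
  ],
  "hand": 0.046
}}

```text
time: 3.45
ee_pos: [0.3447, -0.3276, 0.1106]
tcp_rot: [180.0, 0.0, 63.3]
wrist_force: [0.5, 0.2, 0.2]
opening: 0.0461
grasp_force: 0.0
```

Emit:
{"method": "arm_command", "body": {
  "series": [
    [0, 0, 0, -0.11],
    [0, 0, 0, -0.22],
    [0, 0, 0, -0.22],
    [0, 0, 0, -0.22],
    [0, 0, 0, -0.22]
  ]
}}

```text
time: 3.95
ee_pos: [0.3447, -0.3277, 0.1114]
tcp_rot: [180.0, 0.0, 75.5]
wrist_force: [-0.3, 0.1, 0.4]
opening: 0.0458
grasp_force: 0.0
```

```bash
python3 - <<'E'
from w import *
o,c=look("w2",[("bar_insert",.004)])
cv2.imwrite("pics/w2c.png",cv2.resize(c["color"][80:320,160:480],(800,600),interpolation=cv2.INTER_CUBIC))
E
```

```text
t 3.95 tcp [ 0.3447 -0.3277  0.1114] [1.7999e+02 1.0000e-02 7.5470e+01] q [-43.6  -5.9 -14.   81.9  -0.   61. ]
bar_insert [([314.7, 204.3], 0.94, [0.3414, -0.331])]
```

View pics/w2c.png

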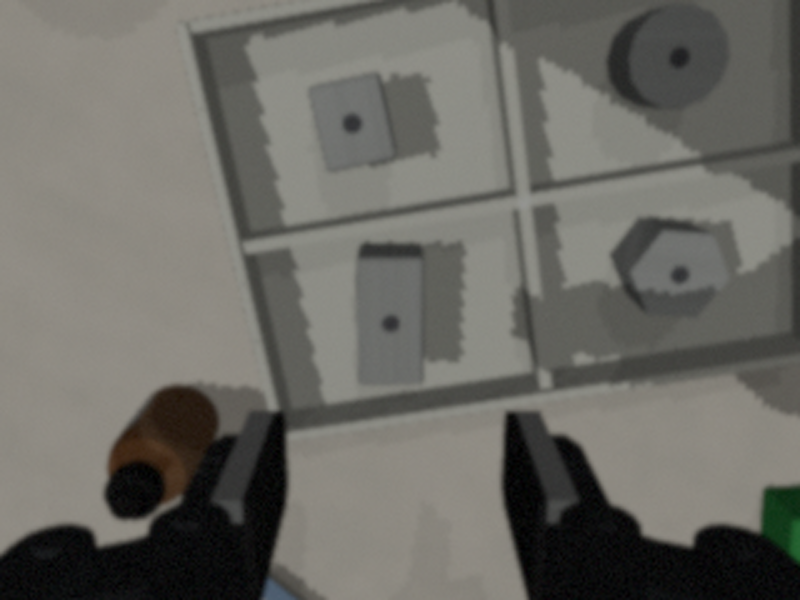

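```bash
python3 - <<'E'
from h import *
o=bot.get_obs(); c=bot.camera("wrist")
T=R.from_euler('xyz',o["tcp_rot"],degrees=True).as_matrix()
for px in [(316,183.2),(316,234),(316,209.2),(303,208),(329,208)]:
    print(at(c,px,.028,o).round(4), (T.T@(at(c,px,.028,o)-o["ee_pos"])).round(4))
E
```

```text
[ 0.349 -0.307  0.028] [ 0.0211 -0.0011  0.0834]
[ 0.3381 -0.3491  0.028 ] [-0.0223 -0.0012  0.0834]
[ 0.3436 -0.328   0.028 ] [-0.0005 -0.0011  0.0834]
[ 0.3336 -0.3243  0.028 ] [ 0.0005 -0.0116  0.0834]
[ 0.354  -0.3296  0.028 ] [0.0005 0.0094 0.0834]
```

Emit:
{"method": "arm_command", "body": {
  "series": [
    [0, -0.001, 0.02, 0],
    [0, -0.001, 0.04, 0],
    [0, -0.001, 0.06, 0],
    [0, -0.001, 0.08, 0],
    [0, -0.001, 0.088, 0]
  ],
  "hand": 0.037
}}

```text
time: 4.6
ee_pos: [0.343, -0.3267, 0.0215]
tcp_rot: [-179.9, -0.1, 75.6]
wrist_force: [0.7, 0.5, 0.1]
opening: 0.0367
grasp_force: 0.0
```

Emit:
{"method": "arm_command", "body": {
  "series": [
    [0, 0, 0.003, 0],
    [0, 0, 0.006, 0],
    [0, 0, 0.006, 0],
    [0, 0, 0.006, 0],
    [0, 0, 0.006, 0]
  ]
}}

```text
time: 5.1
ee_pos: [0.344, -0.3277, 0.0179]
tcp_rot: [180.0, 0.0, 75.6]
wrist_force: [-0.6, -0.5, -0.5]
opening: 0.037
grasp_force: 0.0
```

Emit:
{"method": "arm_command", "body": {
  "series": [
    [0, 0, 0, 0],
    [0, 0, 0, 0],
    [0, 0, 0, 0],
    [0, 0, 0, 0],
    [0, 0, 0, 0]
  ],
  "hand": 0.012,
  "grip_force": 40
}}

```text
time: 5.6
ee_pos: [0.344, -0.3277, 0.0178]
tcp_rot: [180.0, 0.0, 75.6]
wrist_force: [-0.5, -0.4, 5.7]
opening: 0.0213
grasp_force: 39.9
```

Emit:
{"method": "arm_command", "body": {
  "series": [
    [0, 0, 0, 0],
    [0, 0, 0, 0],
    [0, 0, 0, 0],
    [0, 0, 0, 0],
    [0, 0, 0, 0]
  ]
}}

```text
time: 6.1
ee_pos: [0.344, -0.3277, 0.0178]
tcp_rot: [180.0, 0.0, 75.6]
wrist_force: [0.1, -0.6, 4.3]
opening: 0.0208
grasp_force: 39.9
```

Emit:
{"method": "arm_command", "body": {
  "series": [
    [0, 0, -0.01, 0],
    [0, 0, -0.03, 0],
    [0, 0, -0.06, 0],
    [0, 0, -0.09, 0],
    [0, 0, -0.13, 0]
  ]
}}

```text
time: 6.6
ee_pos: [0.343, -0.3267, 0.1477]
tcp_rot: [-179.9, -0.1, 75.6]
wrist_force: [-0.4, -1.3, -0.7]
opening: 0.0207
grasp_force: 39.2
```

Emit:
{"method": "arm_command", "body": {
  "series": [
    [0.02, 0.001, 0, -0.04],
    [0.05, 0.002, -0.005, -0.1],
    [0.085, 0.003, -0.01, -0.18],
    [0.12, 0.004, -0.01, -0.26],
    [0.155, 0.005, -0.01, -0.33]
  ]
}}

```text
time: 7.1
ee_pos: [0.3871, -0.1772, 0.1578]
tcp_rot: [180.0, 0.0, 94.7]
wrist_force: [0.8, 0.6, -0.7]
opening: 0.0208
grasp_force: 39.3
```

```bash
cat > go.py <<'E'
from h import *
import sys
x,y,z,yaw=map(float,sys.argv[1:])
o=bot.get_obs(); T=R.from_euler('xyz',o["tcp_rot"],degrees=True).as_matrix()
print("t",o["time"],o["ee_pos"].round(4),o["tcp_rot"].round(2),"d",(T.T@(np.array([x,y,z])-o["ee_pos"])).round(4),"turn",round(-np.radians((yaw-o["tcp_rot"][2]+180)%360-180),4),"q",o["q"].round(1),"op",o["opening"],o["grasp_force"])
E
python3 go.py 0.431 -0.027 0.16 112.7
```

```text
t 7.1 [ 0.3871 -0.1772  0.1578] [1.7999e+02 1.0000e-02 9.4680e+01] d [ 0.1461  0.056  -0.0022] turn -0.3144 q [-24.6 -12.9 -15.   88.   -0.   60.7] op 0.020827857477706144 39.28865432739258
```

Emit:
{"method": "arm_command", "body": {
  "series": [
    [0.03, 0.011, 0, -0.06],
    [0.065, 0.025, -0.001, -0.14],
    [0.1, 0.038, -0.002, -0.21],
    [0.13, 0.05, -0.002, -0.27],
    [0.146, 0.056, -0.002, -0.314]
  ]
}}

```text
time: 7.6
ee_pos: [0.4315, -0.0264, 0.1596]
tcp_rot: [180.0, -0.0, 112.8]
wrist_force: [0.4, -0.6, -1.1]
opening: 0.0209
grasp_force: 39.3
```

Emit:
{"method": "arm_command", "body": {
  "series": [
    [0, 0, 0, 0],
    [0, 0, 0, 0],
    [0, 0, 0, 0],
    [0, 0, 0, 0],
    [0, 0, 0, 0]
  ]
}}

```text
time: 8.1
ee_pos: [0.4313, -0.0292, 0.1594]
tcp_rot: [180.0, 0.0, 112.4]
wrist_force: [-0.6, 0.8, -1.1]
opening: 0.0206
grasp_force: 39.3
```

```bash
python3 - <<'E'
from w import *
o,c=look("w3",[("pocket",.012),("thick_pin",.024),("thin_pin",.024),("mould_base",0),("bar_insert",.14)])
cv2.imwrite("pics/w3c.png",cv2.resize(c["color"][60:360,120:520],(800,600),interpolation=cv2.INTER_CUBIC))
E
```

```text
t 8.1 tcp [ 0.4313 -0.0292  0.1594] [180.     0.   112.43] q [ -3.9 -12.  -14.   88.   -0.   63.7]
pocket [([321.6, 187.4], 0.58, [0.4349, -0.0265])]
thick_pin [([309.3, 147.4], 0.69, [0.408, 0.0075])]
thin_pin [([327.4, 234.1], 0.9, [0.458, -0.0671])]
mould_base [([318.1, 189.0], 0.95, [0.4335, -0.0324])]
bar_insert [([315.8, 251.2], 0.7, [0.4325, -0.035])]
```

View pics/w3c.png

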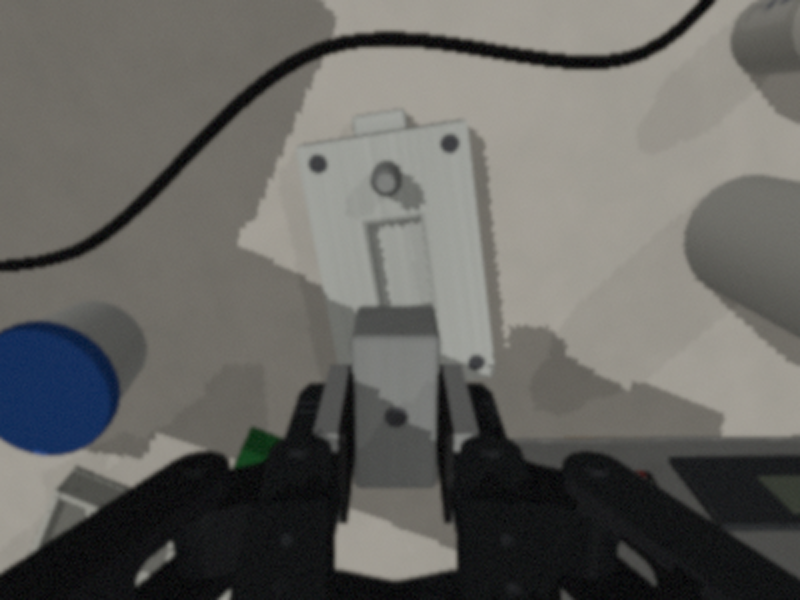

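```bash
python3 - <<'E'
from h import *
o=bot.get_obs(); c=bot.camera("wrist")
T=R.from_euler('xyz',o["tcp_rot"],degrees=True).as_matrix()
f=lambda x,y,z:at(c,(120+x/2,60+y/2),z,o)[:2]
N=dict(TL=(303,148),TR=(467,120),BR=(493,375),pTL=(367,222),pTR=(422,215),hl=(318,163),hr=(450,143),hb=(477,362))
P={k:f(*v,.024) for k,v in N.items()}
P["tip"]=f(386,178,.052)
for k in P: print(k,P[k].round(4))
a=lambda u,v:(np.linalg.norm(P[v]-P[u])*1e3,np.degrees(np.arctan2(*(P[v]-P[u])[::-1])))
for e in [("TL","TR"),("BR","TR"),("pTL","pTR"),("hl","hr"),("hb","hr")]: print(e,a(*e))
print("centre",(P["TL"]+P["BR"])/2,(P["hl"]+P["hb"])/2)
b=at(c,(318.5,268.5),o["ee_pos"][2]+.0102,o); print("bar rel tool",(T.T@(b-o["ee_pos"])).round(4))
E
```

```text
TL [0.3712 0.0061]
TR [0.436  0.0464]
BR [ 0.5018 -0.0649]
pTL [ 0.4113 -0.0148]
pTR [ 0.4343 -0.0016]
hl [0.3799 0.0024]
hr [0.433  0.0341]
hb [ 0.491  -0.0613]
tip [0.4108 0.0114]
('TL', 'TR') (np.float64(76.36924418614107), np.float64(31.862803883993443))
('BR', 'TR') (np.float64(129.28178850989732), np.float64(120.5694762315997))
('pTL', 'pTR') (np.float64(26.559252284059944), np.float64(29.79661093312546))
('hl', 'hr') (np.float64(61.88149826180563), np.float64(30.896618444001366))
('hb', 'hr') (np.float64(111.67547927811705), np.float64(121.24633058299707))
centre [ 0.43646386 -0.02937816] [ 0.43543895 -0.02948804]
bar rel tool [-0.0006  0.0005 -0.0102]
```

Picture: the base is about 8° off the tool, with pocket corners at crop (367,222) and (422,215), the thick pin at (386,178) and the bar held straight. The base yaw is about 31° and its centre about (0.436, -0.029). I'll align the yaw, back off a little, and take one more look.

```bash
python3 go.py 0.456 -0.064 0.155 121
```

```text
t 8.45 [ 0.4314 -0.0286  0.1593] [-180.      0.    112.51] d [-0.0421  0.0092  0.0043] turn -0.1481 q [ -3.8 -12.  -14.   88.   -0.   63.7] op 0.020655917461500452 39.29903447628021
```

Emit:
{"method": "arm_command", "body": {
  "series": [
    [-0.012, 0.003, 0.002, -0.05],
    [-0.024, 0.006, 0.004, -0.1],
    [-0.036, 0.009, 0.004, -0.148],
    [-0.042, 0.009, 0.004, -0.148],
    [-0.042, 0.009, 0.004, -0.148]
  ]
}}

```text
time: 8.95
ee_pos: [0.4558, -0.0643, 0.1551]
tcp_rot: [-180.0, -0.0, 120.9]
wrist_force: [0.1, -0.3, -1.0]
opening: 0.0209
grasp_force: 39.3
```

Emit:
{"method": "arm_command", "body": {
  "series": [
    [0, 0, 0, 0],
    [0, 0, 0, 0],
    [0, 0, 0, 0],
    [0, 0, 0, 0],
    [0, 0, 0, 0]
  ]
}}

```text
time: 9.45
ee_pos: [0.4557, -0.0637, 0.1554]
tcp_rot: [180.0, 0.0, 121.0]
wrist_force: [0.2, 0.1, 0.0]
opening: 0.0209
grasp_force: 39.3
```

```bash
python3 - <<'E'
from w import *
o,c=look("w4",[("pocket",.012),("thick_pin",.024),("thin_pin",.024)])
cv2.imwrite("pics/w4c.png",cv2.resize(c["color"][60:300,160:480],(800,600),interpolation=cv2.INTER_CUBIC))
E
```

```text
t 9.45 tcp [ 0.4557 -0.0637  0.1554] [179.99   0.   121.  ] q [ -8.   -8.2 -11.2  87.    0.   51. ]
pocket [([315.4, 149.3], 0.9, [0.4335, -0.0303])]
thick_pin [([314.9, 100.1], 0.6, [0.4104, 0.0077]), ([518.1, 59.9], 0.24, [0.5418, 0.1243])]
thin_pin [([315.5, 198.2], 0.6, [0.4571, -0.0695])]
```

View pics/w4c.png

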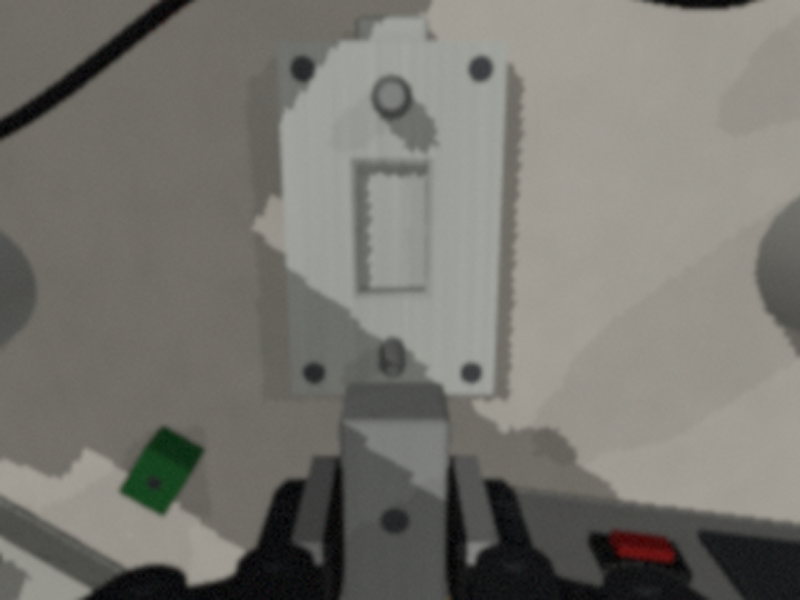

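```bash
python3 - <<'E'
from h import *
o=bot.get_obs(); c=bot.camera("wrist")
T=R.from_euler('xyz',o["tcp_rot"],degrees=True).as_matrix()
f=lambda x,y,z:at(c,(160+x/2.5,60+y/2.5),z,o)
for n,x,y,z in [("pTL",353,160,.024),("pTR",430,160,.024),("pBL",355,293,.024),("pBR",430,292,.024),("s1",302,69,.024),("s2",481,69,.024),("s3",314,373,.024),("s4",471,373,.024),("tip",391,95,.052),("tip2",392,353,.052)]:
    p=f(x,y,z); print(n,p.round(4),(T.T@(p-o["ee_pos"])).round(4))
b=f(395,521,o["ee_pos"][2]+.0102); print("bar",(T.T@(b-o["ee_pos"])).round(4))
E
```

```text
pTL [ 0.4102 -0.0163  0.024 ] [ 0.0643 -0.0145  0.1313]
pTR [ 0.4341 -0.002   0.024 ] [0.0642 0.0133 0.1313]
pBL [ 0.4354 -0.0583  0.024 ] [ 0.0153 -0.0146  0.1313]
pBR [ 0.4597 -0.0433  0.024 ] [0.0156 0.014  0.1313]
s1 [0.3797 0.0012 0.024 ] [ 0.0949 -0.0318  0.1313]
s2 [0.4331 0.0333 0.024 ] [0.0949 0.0306 0.1313]
s3 [ 0.4377 -0.0944  0.024 ] [-0.0169 -0.0313  0.1313]
s4 [ 0.4907 -0.0626  0.024 ] [-0.0169  0.0306  0.1313]
tip [0.4112 0.0089 0.052 ] [ 0.0853 -0.0007  0.1033]
tip2 [ 0.4553 -0.0641  0.052 ] [ 0.     -0.0005  0.1033]
bar [-0.0005  0.0002 -0.0102]
```

Emit:
{"method": "arm_command", "body": {
  "series": [
    [0.01, 0, 0, 0],
    [0.02, 0, 0, 0],
    [0.03, -0.001, 0, 0],
    [0.04, -0.001, 0, 0],
    [0.04, -0.001, 0.01, 0]
  ]
}}

```text
time: 10.2
ee_pos: [0.4344, -0.0291, 0.1462]
tcp_rot: [179.9, 0.1, 121.1]
wrist_force: [-0.4, 0.0, 0.1]
opening: 0.0208
grasp_force: 39.3
```

Emit:
{"method": "arm_command", "body": {
  "series": [
    [0, 0, 0.02, 0],
    [0, 0, 0.045, 0],
    [0, 0, 0.07, 0],
    [0, 0, 0.09, 0],
    [0, 0, 0.1, 0]
  ]
}}

```text
time: 10.7
ee_pos: [0.4332, -0.03, 0.0429]
tcp_rot: [-179.9, -0.1, 121.0]
wrist_force: [-0.3, 0.1, -1.1]
opening: 0.021
grasp_force: 39.3
```

Emit:
{"method": "arm_command", "body": {
  "series": [
    [0, 0, 0, 0],
    [0, 0, 0, 0],
    [0, 0, 0, 0],
    [0, 0, 0.001, 0],
    [0, 0, 0.002, 0]
  ]
}}

```text
time: 11.2
ee_pos: [0.4347, -0.0302, 0.0438]
tcp_rot: [179.9, 0.0, 121.0]
wrist_force: [0.1, 0.3, -0.6]
opening: 0.0207
grasp_force: 39.3
```

```bash
python3 go.py 0.4352 -0.0302 0.0265 121
```

```text
t 11.2 [ 0.4347 -0.0302  0.0438] [1.7995e+02 3.0000e-02 1.2100e+02] d [-0.0003  0.0004  0.0173] turn -0.0001 q [ -4.  -10.3 -25.4  74.8   0.   55. ] op 0.02073574464933101 39.29122567176819
```

Emit:
{"method": "arm_command", "body": {
  "series": [
    [0, 0, 0.002, 0],
    [0, 0, 0.004, 0],
    [0, 0, 0.006, 0],
    [0, 0, 0.008, 0],
    [0, 0, 0.01, 0]
  ]
}}

```text
time: 11.7
ee_pos: [0.4343, -0.0301, 0.0331]
tcp_rot: [-180.0, -0.0, 121.0]
wrist_force: [-0.7, 0.3, -0.5]
opening: 0.0211
grasp_force: 39.3
```

Emit:
{"method": "arm_command", "body": {
  "series": [
    [0, 0, 0.002, 0],
    [0, 0, 0.004, 0],
    [0, 0, 0.005, 0],
    [0, 0, 0.006, 0],
    [0, 0, 0.006, 0]
  ]
}}

```text
time: 12.2
ee_pos: [0.4343, -0.0301, 0.0272]
tcp_rot: [-180.0, -0.0, 121.0]
wrist_force: [0.5, 0.8, -1.5]
opening: 0.0208
grasp_force: 39.3
```

Emit:
{"method": "arm_command", "body": {
  "series": [
    [0, 0, 0, 0],
    [0, 0, 0, 0],
    [0, 0, 0, 0],
    [0, 0, 0, 0],
    [0, 0, 0, 0]
  ]
}}

```text
time: 12.7
ee_pos: [0.4344, -0.0301, 0.0273]
tcp_rot: [180.0, -0.0, 121.0]
wrist_force: [0.6, -0.1, -1.2]
opening: 0.0206
grasp_force: 39.3
```

Emit:
{"method": "arm_command", "body": {
  "series": [
    [0, 0, 0.0005, 0],
    [0, 0, 0.001, 0],
    [0, 0, 0.0015, 0],
    [0, 0, 0.0015, 0],
    [0, 0, 0.0015, 0]
  ]
}}

```text
time: 13.2
ee_pos: [0.4343, -0.0301, 0.0258]
tcp_rot: [180.0, -0.0, 121.0]
wrist_force: [-0.8, 0.1, 0.2]
opening: 0.021
grasp_force: 39.4
```

Emit:
{"method": "arm_command", "body": {
  "series": [
    [0, 0, 0, 0],
    [0, 0, 0, 0],
    [0, 0, 0, 0],
    [0, 0, 0, 0],
    [0, 0, 0, 0]
  ],
  "hand": 0.034
}}

```text
time: 13.7
ee_pos: [0.4343, -0.0301, 0.0258]
tcp_rot: [-180.0, -0.0, 121.0]
wrist_force: [0.5, -0.8, 0.5]
opening: 0.0337
grasp_force: 0.0
```

Emit:
{"method": "arm_command", "body": {
  "series": [
    [0, 0, -0.01, 0],
    [0, 0, -0.03, 0],
    [0, 0, -0.06, 0],
    [0, 0, -0.1, 0],
    [0, 0, -0.13, 0]
  ]
}}

```text
time: 14.2
ee_pos: [0.4345, -0.0301, 0.1588]
tcp_rot: [179.9, 0.1, 121.0]
wrist_force: [0.6, -0.1, -0.4]
opening: 0.0342
grasp_force: 0.0
```

Emit:
{"method": "arm_command", "body": {
  "series": [
    [-0.01, 0, 0, 0],
    [-0.02, 0, 0, 0],
    [-0.03, 0, 0, 0],
    [-0.03, 0, 0, 0],
    [-0.03, 0, 0, 0]
  ]
}}

```text
time: 14.7
ee_pos: [0.4493, -0.0561, 0.1548]
tcp_rot: [-179.9, -0.1, 120.9]
wrist_force: [0.2, 0.2, -0.1]
opening: 0.0341
grasp_force: 0.0
```

```bash
python3 - <<'E'
from w import *
o,c=look("w5",[("bar_insert",.012),("mould_base",0)])
cv2.imwrite("pics/w5c.png",cv2.resize(c["color"][60:300,160:480],(800,600),interpolation=cv2.INTER_CUBIC))
E
```

```text
t 14.7 tcp [ 0.4493 -0.0561  0.1548] [-1.7991e+02 -7.0000e-02  1.2095e+02] q [ -7.1  -9.1 -12.   87.2   0.   51.9]
bar_insert [([318.0, 164.1], 0.8, [0.4364, -0.0336])]
mould_base [([318.9, 157.1], 0.74, [0.4346, -0.0288])]
```

View pics/w5c.png

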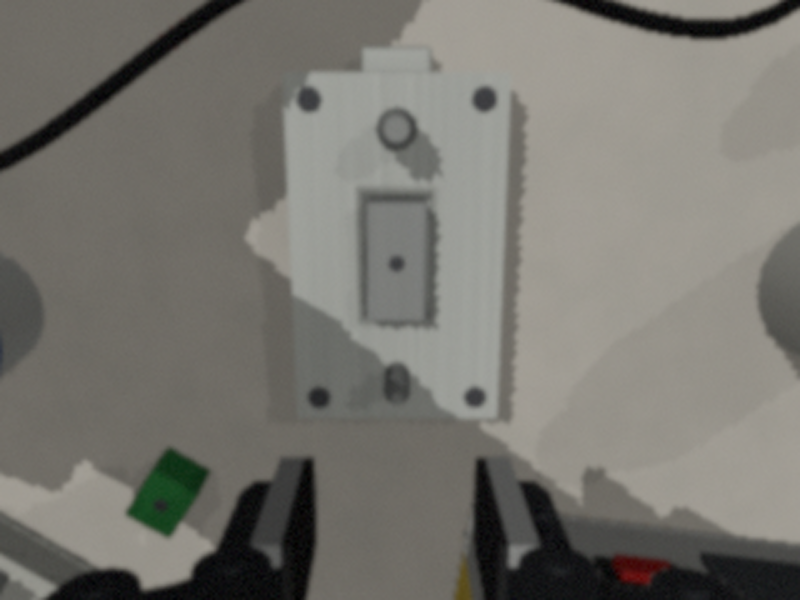

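The bar is lying flat in the pocket at crop (397,262). Next I'll pin down the base pose, then move to the plate.

```bash
python3 - <<'E'
from h import *
o=dict(ee_pos=np.array([.4493,-.0561,.1548]),tcp_rot=[-179.91,-.07,120.95]); c=bot.camera("wrist")
f=lambda x,y,z:at(c,(160+x/2.5,60+y/2.5),z,o)[:2]
S=np.array([f(x,y,.024) for x,y in [(308,99),(484,99),(319,397),(474,397)]]); print(S.mean(0).round(4))
g=lambda d:np.degrees(np.arctan2(d[1],d[0]))
print("yaws",g(S[1]-S[0]),g(S[3]-S[2]),g(S[0]-S[2])-90,g(S[1]-S[3])-90)
a=f(397,128,.052);b=f(397,370,.052);print("tips",a,b,(a+b)/2,np.linalg.norm(a-b),g(a-b)-90)
E
python3 go.py 0.421 0.173 0.18 100
```

```text
[ 0.435  -0.0305]
yaws 30.91695395850197 30.92745610905768 31.17270556891671 30.974451038620302
tips [0.41137704 0.0091389 ] [ 0.45331544 -0.06067216] [ 0.43234624 -0.02576663] 0.08143963099898509 30.994982385100954
t 14.9 [ 0.4496 -0.0557  0.1556] [-1.7998e+02 -2.0000e-02  1.2101e+02] d [ 0.2107  0.0933 -0.0244] turn 0.3667 q [ -7.1  -9.1 -12.   87.2   0.   51.9] op 0.03405540934092469 0.0
```

Emit:
{"method": "arm_command", "body": {
  "series": [
    [0.02, 0.01, -0.005, 0.05],
    [0.055, 0.025, -0.015, 0.12],
    [0.09, 0.04, -0.025, 0.19],
    [0.125, 0.055, -0.035, 0.26],
    [0.16, 0.07, -0.045, 0.32]
  ],
  "hand": 0.05
}}

```text
time: 15.4
ee_pos: [0.4268, 0.1189, 0.2013]
tcp_rot: [180.0, -0.0, 102.5]
wrist_force: [1.6, 0.0, 0.2]
opening: 0.0499
grasp_force: 0.0
```

```bash
python3 go.py 0.421 0.173 0.2 100
```

```text
t 15.4 [0.4268 0.1189 0.2013] [179.97  -0.   102.51] d [0.054  0.0061 0.0013] turn 0.0438 q [ 15.6 -10.2  -7.8  92.3   0.   93.1] op 0.04985664707152244 0.0
```

Emit:
{"method": "arm_command", "body": {
  "series": [
    [0.025, 0.003, 0, 0.02],
    [0.045, 0.005, 0, 0.044],
    [0.054, 0.006, 0, 0.044],
    [0.054, 0.006, 0, 0.044],
    [0.054, 0.006, 0, 0.044]
  ]
}}

```text
time: 15.9
ee_pos: [0.4214, 0.1709, 0.2007]
tcp_rot: [-180.0, 0.0, 100.2]
wrist_force: [-0.4, -1.0, 0.9]
opening: 0.0503
grasp_force: 0.0
```

Emit:
{"method": "arm_command", "body": {
  "series": [
    [0, 0, 0, 0],
    [0, 0, 0, 0],
    [0, 0, 0, 0],
    [0, 0, 0, 0],
    [0, 0, 0, 0]
  ]
}}

```text
time: 16.4
ee_pos: [0.4215, 0.1712, 0.2008]
tcp_rot: [180.0, -0.0, 100.1]
wrist_force: [0.3, 0.1, -0.1]
opening: 0.0503
grasp_force: 0.0
```

```bash
python3 - <<'E'
from w import *
o,c=look("w6",[("top_plate",0),("post_top",.062),("large_hole",0),("small_hole",0)])
cv2.imwrite("pics/w6c.png",cv2.resize(c["color"][60:300,160:480],(800,600),interpolation=cv2.INTER_CUBIC))
E
```

```text
t 16.4 tcp [0.4215 0.1712 0.2008] [180.    -0.   100.13] q [ 22.1  -8.5  -6.5  92.    0.  102. ]
top_plate [([319.3, 175.1], 0.71, [0.4234, 0.1741])]
post_top [([317.6, 190.0], 0.97, [0.4216, 0.172]), ([357.1, 174.6], 0.31, [0.4568, 0.194])]
large_hole [([359.4, 173.2], 0.69, [0.4699, 0.1847])]
small_hole [([281.3, 177.4], 0.78, [0.3792, 0.1634])]
```

View pics/w6c.png

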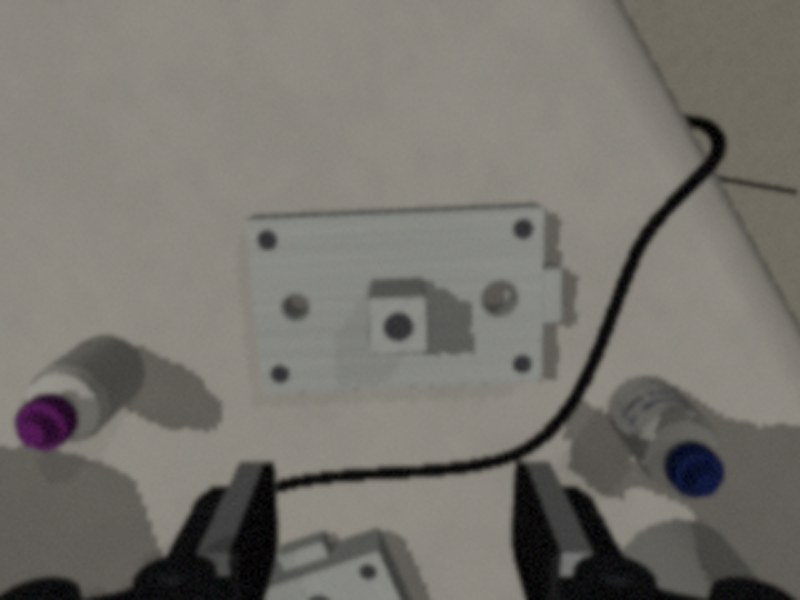

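```bash
python3 - <<'E'
from h import *
o=bot.get_obs(); c=bot.camera("wrist")
T=R.from_euler('xyz',o["tcp_rot"],degrees=True).as_matrix()
f=lambda x,y,z:at(c,(160+x/2.5,60+y/2.5),z,o)
S=np.array([f(x,y,.022)[:2] for x,y in [(267,240),(523,229),(280,373),(522,363)]]); print(S.mean(0).round(4))
g=lambda d:round(float(np.degrees(np.arctan2(d[1],d[0]))),2)
print("y headings",g(S[1]-S[0]),g(S[3]-S[2]),g(S[0]-S[2])-90,g(S[1]-S[3])-90,np.linalg.norm(S[1]-S[0]),np.linalg.norm(S[0]-S[2]))
h1=f(296,306,.022)[:2];h2=f(499,298,.022)[:2];print("holes",h1,h2,(h1+h2)/2,g(h2-h1),np.linalg.norm(h1-h2))
P=f(398,325.5,.062); print("post",P.round(4),(T.T@(P-o["ee_pos"])).round(4))
E
```

```text
[0.4234 0.1719]
y headings 12.55 12.58 12.780000000000001 12.680000000000007 0.1118039657516462 0.0614488879254872
holes [0.37858899 0.16257424] [0.4675886 0.1821561] [0.42308879 0.17236517] 12.41 0.09112837081233684
post [0.4231 0.1722 0.062 ] [0.0005 0.0019 0.1388]
```

Picture: the post is at crop (398,326), and the large hole and ear are on the right at (499,298). The plate centre is (0.4232, 0.172), with its +y axis at 12.6°. I'm lowering onto the post.

Emit:
{"method": "arm_command", "body": {
  "series": [
    [0.0005, 0.002, 0.02, -0.02],
    [0.0005, 0.002, 0.05, -0.043],
    [0.0005, 0.002, 0.08, -0.043],
    [0.0005, 0.002, 0.11, -0.043],
    [0.0005, 0.002, 0.13, -0.043]
  ]
}}

```text
time: 17.2
ee_pos: [0.4225, 0.1719, 0.0687]
tcp_rot: [-179.9, 0.0, 102.6]
wrist_force: [0.0, -1.1, 0.0]
opening: 0.0501
grasp_force: 0.0
```

Emit:
{"method": "arm_command", "body": {
  "series": [
    [0, 0, 0.01, 0],
    [0, 0, 0.02, 0],
    [0, 0, 0.03, 0],
    [0, 0, 0.037, 0],
    [0, 0, 0.038, 0]
  ]
}}

```text
time: 17.7
ee_pos: [0.4231, 0.1721, 0.0323]
tcp_rot: [-180.0, 0.0, 102.6]
wrist_force: [-0.6, 0.6, -0.4]
opening: 0.0501
grasp_force: 0.0
```

Emit:
{"method": "arm_command", "body": {
  "series": [
    [0, 0, 0, 0],
    [0, 0, 0, 0],
    [0, 0, 0, 0],
    [0, 0, 0, 0],
    [0, 0, 0, 0]
  ]
}}

```text
time: 18.2
ee_pos: [0.4234, 0.1723, 0.033]
tcp_rot: [180.0, -0.0, 102.6]
wrist_force: [0.3, -0.7, -0.5]
opening: 0.0503
grasp_force: 0.0
```

```bash
python3 go.py 0.4232 0.1721 0.031 102.6
```

```text
t 18.2 [0.4234 0.1723 0.033 ] [179.98  -0.   102.6 ] d [-0.0001 -0.0002  0.002 ] turn 0.0001 q [ 22.1  -6.9 -23.6  73.2   0.   99.5] op 0.050303493166043454 0.0
```

Emit:
{"method": "arm_command", "body": {
  "series": [
    [0, 0, 0, 0],
    [0, 0, 0, 0],
    [0, 0, 0, 0],
    [0, 0, 0, 0],
    [0, 0, 0, 0]
  ],
  "hand": 0.015,
  "grip_force": 80
}}

```text
time: 18.7
ee_pos: [0.4233, 0.1722, 0.0331]
tcp_rot: [180.0, -0.0, 102.6]
wrist_force: [-2.2, 0.1, 4.9]
opening: 0.0229
grasp_force: 79.9
```

Emit:
{"method": "arm_command", "body": {
  "series": [
    [0, 0, -0.003, 0],
    [0, 0, -0.006, 0],
    [0, 0, -0.01, 0],
    [0, 0, -0.015, 0],
    [0, 0, -0.02, 0]
  ]
}}

```text
time: 19.2
ee_pos: [0.4232, 0.1722, 0.0531]
tcp_rot: [-180.0, 0.0, 102.6]
wrist_force: [0.5, -0.6, -6.0]
opening: 0.0231
grasp_force: 78.6
```

Emit:
{"method": "arm_command", "body": {
  "series": [
    [0, 0, -0.02, 0],
    [0, 0, -0.04, 0],
    [0, 0, -0.065, 0],
    [0, 0, -0.09, 0],
    [0, 0, -0.115, 0]
  ]
}}

```text
time: 19.7
ee_pos: [0.4232, 0.1722, 0.1691]
tcp_rot: [180.0, -0.0, 102.6]
wrist_force: [0.3, 0.5, -5.7]
opening: 0.0228
grasp_force: 79.3
```

```bash
python3 go.py 0.435 -0.0305 0.165 211
```

```text
t 19.7 [0.4232 0.1722 0.1691] [179.98  -0.   102.6 ] d [-0.2004 -0.0327  0.0041] turn -1.8919 q [ 22.1  -8.6 -10.   88.5  -0.   99.5] op 0.022788322376493978 79.2874002456665
```

Emit:
{"method": "arm_command", "body": {
  "series": [
    [-0.005, -0.001, 0, -0.1],
    [-0.015, -0.002, 0, -0.23],
    [-0.03, -0.005, 0, -0.37],
    [-0.045, -0.007, 0, -0.51],
    [-0.06, -0.01, 0, -0.65]
  ]
}}

```text
time: 20.2
ee_pos: [0.4267, 0.1109, 0.1682]
tcp_rot: [180.0, 0.0, 140.2]
wrist_force: [0.2, -0.6, -5.2]
opening: 0.0229
grasp_force: 79.4
```

```bash
python3 go.py 0.435 -0.0305 0.165 211
```

```text
t 20.2 [0.4267 0.1109 0.1682] [1.7998e+02 1.0000e-02 1.4019e+02] d [-0.097  -0.1033  0.0031] turn -1.2359 q [ 14.6 -10.8 -12.1  88.7  -0.   54.4] op 0.02293600806074689 79.44530010223389
```

Emit:
{"method": "arm_command", "body": {
  "series": [
    [-0.01, -0.01, 0, -0.13],
    [-0.02, -0.021, 0, -0.27],
    [-0.032, -0.034, 0, -0.41],
    [-0.045, -0.048, 0, -0.55],
    [-0.058, -0.062, 0.001, -0.68]
  ]
}}

```text
time: 20.7
ee_pos: [0.431, 0.026, 0.1672]
tcp_rot: [-180.0, 0.0, 179.1]
wrist_force: [-0.5, 0.2, -4.9]
opening: 0.023
grasp_force: 79.4
```

```bash
python3 go.py 0.435 -0.0305 0.165 211
```

```text
t 20.7 [0.431  0.026  0.1672] [-1.8000e+02  3.0000e-02  1.7915e+02] d [-0.0049 -0.0564  0.0022] turn -0.5559 q [  3.5 -12.1 -13.2  88.8  -0.    4.3] op 0.022961312351704736 79.44986701011658
```

Emit:
{"method": "arm_command", "body": {
  "series": [
    [-0.001, -0.014, 0, -0.13],
    [-0.002, -0.028, 0.001, -0.27],
    [-0.004, -0.042, 0.002, -0.41],
    [-0.005, -0.056, 0.002, -0.53],
    [-0.005, -0.056, 0.002, -0.556]
  ]
}}

```text
time: 21.2
ee_pos: [0.4348, -0.0305, 0.165]
tcp_rot: [-180.0, -0.0, -149.2]
wrist_force: [-0.3, 0.2, -6.0]
opening: 0.0226
grasp_force: 79.5
```

Emit:
{"method": "arm_command", "body": {
  "series": [
    [0, 0, 0.01, 0],
    [0, 0, 0.02, 0],
    [0, 0, 0.03, 0],
    [0, 0, 0.04, 0],
    [0, 0, 0.05, 0]
  ]
}}

```text
time: 21.7
ee_pos: [0.4346, -0.0291, 0.1136]
tcp_rot: [180.0, -0.0, -149.3]
wrist_force: [0.7, 0.5, -5.6]
opening: 0.0229
grasp_force: 79.8
```

Emit:
{"method": "arm_command", "body": {
  "series": [
    [0, 0, 0, 0],
    [0, 0, 0, 0],
    [0, 0, 0, 0],
    [0, 0, 0, 0],
    [0, 0, 0, 0]
  ]
}}

```text
time: 22.2
ee_pos: [0.435, -0.0294, 0.1152]
tcp_rot: [-180.0, 0.0, -149.3]
wrist_force: [0.6, -0.1, -5.9]
opening: 0.0226
grasp_force: 79.3
```

```bash
python3 go.py 0.435 -0.0305 0.095 211; python3 - <<'E'
from w import *
o,c=look("w7",[("post_top",o_z:=float(bot.get_obs()["ee_pos"][2])+.029),("large_hole",o_z-.062),("small_hole",o_z-.062),("thick_pin",.024)])
E
```

```text
t 22.2 [ 0.435  -0.0294  0.1152] [-1.7998e+02  3.0000e-02 -1.4934e+02] d [ 0.0006 -0.0009  0.0202] turn -0.0059 q [ -3.9 -11.5 -18.5  83.   -0.  -34.5] op 0.022633131646598963 79.34583306312561
t 22.2 tcp [ 0.435  -0.0294  0.1152] [-1.7998e+02  3.0000e-02 -1.4934e+02] q [ -3.9 -11.5 -18.5  83.   -0.  -34.5]
post_top [([317.0, 289.9], 0.87, [0.4355, -0.0295])]
large_hole [([312.7, 229.4], 0.59, [0.4343, -0.0336]), ([389.9, 228.3], 0.55, [0.4084, 0.0088])]
small_hole [([246.2, 232.6], 0.69, [0.4582, -0.0694])]
thick_pin []
```

Emit:
{"method": "arm_command", "body": {
  "series": [
    [0.0006, -0.0009, 0.005, -0.006],
    [0.0006, -0.0009, 0.01, -0.006],
    [0.0006, -0.0009, 0.015, -0.006],
    [0.0006, -0.0009, 0.02, -0.006],
    [0.0006, -0.0009, 0.02, -0.006]
  ]
}}

```text
time: 22.95
ee_pos: [0.4342, -0.0305, 0.0938]
tcp_rot: [180.0, -0.1, -149.0]
wrist_force: [0.0, -0.2, -5.4]
opening: 0.0228
grasp_force: 79.6
```

Emit:
{"method": "arm_command", "body": {
  "series": [
    [0, 0, 0, 0],
    [0, 0, 0, 0],
    [0, 0, 0, 0],
    [0, 0, 0, 0],
    [0, 0, 0, 0]
  ]
}}

```text
time: 23.45
ee_pos: [0.4348, -0.0305, 0.0949]
tcp_rot: [-180.0, 0.0, -149.0]
wrist_force: [0.1, 0.1, -6.0]
opening: 0.023
grasp_force: 79.6
```

```bash
cat > chk.py <<'E'
from h import *
o=bot.get_obs(); c=bot.camera("wrist"); g=cv2.GaussianBlur(cv2.cvtColor(c["color"],cv2.COLOR_BGR2GRAY),(3,3),0)
T=R.from_euler('xyz',o["tcp_rot"],degrees=True).as_matrix(); K=np.array(c["camera_matrix"]); M=np.array(c["T_tool_cam"])
print(o["time"],o["ee_pos"].round(4),o["tcp_rot"].round(2),o["wrist_force"].round(1))
def proj(p):  # tool coords -> px
    q=M[:3,:3].T@(p-M[:3,3]); return np.array([K[0,0]*q[0]/-q[2]+K[0,2],-K[1,1]*q[1]/-q[2]+K[1,2]])
z=o["ee_pos"][2]-.011
# tool y = plate y ; tool x = plate... (plate x = -tool x or +)
for n,x,y in [("A",.0307,.0559),("B",.0307,-.0559),("C",-.0307,.0559),("D",-.0307,-.0559),("L",0,.046),("S",0,-.046)]:
    u=proj(np.array([x,y,.011])); r=9; a,b=np.round(u).astype(int)
    w=g[b-r:b+r+1,a-r:a+r+1].astype(float)
    if w.shape!=(2*r+1,2*r+1): print(n,u.round(),"out");continue
    k=np.clip(np.median(w)-25-w,0,None); yy,xx=np.mgrid[-r:r+1,-r:r+1]; s=k.sum()
    if s<50: print(n,u.round(),"none",np.median(w),w.min());continue
    px=(a+(k*xx).sum()/s,b+(k*yy).sum()/s); p=T.T@(at(c,px,z,o)-o["ee_pos"])
    print(n,u.round(1),np.round(px,1),"err mm",((p[:2]-[x,y])*1e3).round(1),int(s))
E
python3 chk.py; python3 go.py 0.435 -0.0305 0.095 211
```

```text
23.45 [ 0.4348 -0.0305  0.0949] [-1.7999e+02  1.0000e-02 -1.4899e+02] [ 0.1  0.1 -6. ]
A [420.4 197.4] [419.9 197.2] err mm [ 0.1 -0.3] 2035
B [214.9 197.5] [214.8 197.1] err mm [ 0.2 -0. ] 291
C [410. 294.] none 18.0 11.0
D [226. 295.] none 13.0 9.0
L [398. 249.] none 85.0 74.0
S [238. 249.] none 73.0 66.0
t 23.5 [ 0.4348 -0.0305  0.0949] [-1.7999e+02  1.0000e-02 -1.4899e+02] d [-0.0002 -0.0001 -0.0001] turn 0.0001 q [ -4.  -11.3 -20.5  80.7  -0.  -35. ] op 0.022648128963588098 79.60180878639221
```

The plate sits in the hand within 0.3 mm of where it should be, and it is over the base. I'm lowering slowly and watching the force.

Emit:
{"method": "arm_command", "body": {
  "series": [
    [0, 0, 0.003, 0],
    [0, 0, 0.006, 0],
    [0, 0, 0.009, 0],
    [0, 0, 0.011, 0],
    [0, 0, 0.013, 0]
  ]
}}

```text
time: 24.0
ee_pos: [0.4347, -0.0305, 0.0815]
tcp_rot: [180.0, -0.0, -149.0]
wrist_force: [0.6, 0.5, -5.8]
opening: 0.0226
grasp_force: 79.6
```

Emit:
{"method": "arm_command", "body": {
  "series": [
    [0, 0, 0.001, 0],
    [0, 0, 0.002, 0],
    [0, 0, 0.003, 0],
    [0, 0, 0.003, 0],
    [0, 0, 0.003, 0]
  ]
}}

```text
time: 24.5
ee_pos: [0.4348, -0.0305, 0.0788]
tcp_rot: [-180.0, 0.0, -149.0]
wrist_force: [-0.0, 0.7, -5.6]
opening: 0.0229
grasp_force: 79.6
```

No contact so far. I'll continue in small steps.

Emit:
{"method": "arm_command", "body": {
  "series": [
    [0, 0, 0.001, 0],
    [0, 0, 0.002, 0],
    [0, 0, 0.003, 0],
    [0, 0, 0.004, 0],
    [0, 0, 0.004, 0]
  ]
}}

```text
time: 25.0
ee_pos: [0.4347, -0.0305, 0.0746]
tcp_rot: [180.0, -0.0, -149.0]
wrist_force: [-0.8, 0.4, -6.1]
opening: 0.0223
grasp_force: 79.6
```

Emit:
{"method": "arm_command", "body": {
  "series": [
    [0, 0, 0.001, 0],
    [0, 0, 0.002, 0],
    [0, 0, 0.003, 0],
    [0, 0, 0.004, 0],
    [0, 0, 0.004, 0]
  ]
}}

```text
time: 25.5
ee_pos: [0.4347, -0.0305, 0.0706]
tcp_rot: [180.0, -0.0, -149.0]
wrist_force: [0.1, -0.2, -5.6]
opening: 0.0228
grasp_force: 79.6
```

Emit:
{"method": "arm_command", "body": {
  "series": [
    [0, 0, 0.001, 0],
    [0, 0, 0.002, 0],
    [0, 0, 0.003, 0],
    [0, 0, 0.004, 0],
    [0, 0, 0.005, 0]
  ]
}}

```text
time: 26.0
ee_pos: [0.4347, -0.0305, 0.0657]
tcp_rot: [-180.0, -0.0, -149.0]
wrist_force: [0.1, 0.7, -6.1]
opening: 0.0229
grasp_force: 79.6
```

Emit:
{"method": "arm_command", "body": {
  "series": [
    [0, 0, 0.001, 0],
    [0, 0, 0.002, 0],
    [0, 0, 0.003, 0],
    [0, 0, 0.004, 0],
    [0, 0, 0.005, 0]
  ]
}}

```text
time: 26.5
ee_pos: [0.4348, -0.0305, 0.0607]
tcp_rot: [180.0, -0.0, -149.0]
wrist_force: [0.0, 0.6, -5.8]
opening: 0.0231
grasp_force: 79.6
```

Emit:
{"method": "arm_command", "body": {
  "series": [
    [0, 0, 0.001, 0],
    [0, 0, 0.0015, 0],
    [0, 0, 0.002, 0],
    [0, 0, 0.0025, 0],
    [0, 0, 0.003, 0]
  ]
}}

```text
time: 27.0
ee_pos: [0.4348, -0.0305, 0.0578]
tcp_rot: [-180.0, 0.0, -149.0]
wrist_force: [-1.0, 0.2, -6.1]
opening: 0.0232
grasp_force: 79.6
```

Emit:
{"method": "arm_command", "body": {
  "series": [
    [0, 0, 0.0002, 0],
    [0, 0, 0.0004, 0],
    [0, 0, 0.0006, 0],
    [0, 0, 0.0006, 0],
    [0, 0, 0.0006, 0]
  ]
}}

```text
time: 27.5
ee_pos: [0.4347, -0.0305, 0.0572]
tcp_rot: [180.0, -0.0, -149.0]
wrist_force: [-0.2, 0.3, -5.5]
opening: 0.0229
grasp_force: 79.6
```

Emit:
{"method": "arm_command", "body": {
  "series": [
    [0, 0, 0.0001, 0],
    [0, 0, 0.0002, 0],
    [0, 0, 0.0003, 0],
    [0, 0, 0.0004, 0],
    [0, 0, 0.0004, 0]
  ]
}}

```text
time: 28.0
ee_pos: [0.4348, -0.0305, 0.057]
tcp_rot: [-180.0, 0.0, -149.0]
wrist_force: [-2.7, 0.3, -0.8]
opening: 0.0227
grasp_force: 80.1
```

Emit:
{"method": "arm_command", "body": {
  "series": [
    [0, 0, 0.0001, 0],
    [0, 0, 0.0002, 0],
    [0, 0, 0.0003, 0],
    [0, 0, 0.0003, 0],
    [0, 0, 0.0003, 0]
  ]
}}

```text
time: 28.5
ee_pos: [0.4348, -0.0305, 0.0571]
tcp_rot: [-180.0, 0.0, -149.0]
wrist_force: [-4.2, 1.3, 6.0]
opening: 0.0227
grasp_force: 81.0
```

The plate made contact at the expected flush height: TCP at 0.057, so the underside is at 0.024. I'm releasing it and retreating.

Emit:
{"method": "arm_command", "body": {
  "series": [
    [0, 0, 0, 0],
    [0, 0, 0, 0],
    [0, 0, 0, 0],
    [0, 0, 0, 0],
    [0, 0, 0, 0]
  ],
  "hand": 0.04
}}

```text
time: 29.0
ee_pos: [0.4348, -0.0305, 0.0565]
tcp_rot: [-180.0, 0.0, -149.0]
wrist_force: [0.5, -0.0, -0.1]
opening: 0.0396
grasp_force: 0.0
```

Emit:
{"method": "arm_command", "body": {
  "series": [
    [0, 0, -0.005, 0],
    [0, 0, -0.02, 0],
    [0, 0, -0.04, 0],
    [0, 0, -0.07, 0],
    [0, 0, -0.1, 0]
  ]
}}

```text
time: 29.5
ee_pos: [0.4346, -0.0305, 0.1587]
tcp_rot: [-180.0, 0.0, -149.0]
wrist_force: [0.5, -0.4, -0.1]
opening: 0.0399
grasp_force: 0.0
```

Emit:
{"method": "arm_command", "body": {
  "series": [
    [0, 0, 0, 0],
    [0, 0, 0, 0],
    [0, 0, 0, 0],
    [0, 0, 0, 0],
    [0, 0, 0, 0]
  ]
}}

```text
time: 30.0
ee_pos: [0.4344, -0.0304, 0.1558]
tcp_rot: [180.0, -0.1, -149.0]
wrist_force: [0.0, 0.9, 0.0]
opening: 0.0405
grasp_force: 0.0
```

```bash
sed -e 's/o\["ee_pos"\]\[2\]-.011/.046/' -e 's/,.011\])/,o["ee_pos"][2]-.046])/' chk.py > chk2.py; python3 chk2.py; python3 - <<'E'
from w import *
look("w8",[("post_top",.086),("top_plate",.024),("large_hole",.024),("small_hole",.024)],2)
E
```

```text
30.0 [ 0.4344 -0.0304  0.1558] [ 1.7996e+02 -6.0000e-02 -1.4899e+02] [0.  0.9 0. ]
A [382.1 165. ] [381.5 165.7] err mm [-0.7 -0.5] 3396
B [253.1 165.1] [252.6 165.8] err mm [-0.6 -0.4] 1861
C [377.8 230.6] [377.2 231.7] err mm [-1.1 -0.5] 2930
D [257.4 230.6] [256.1 231.3] err mm [-0.6 -1.2] 1090
L [368.9 198.9] [363.2 199.1] err mm [-0.1 -5.1] 552
S [266.4 199. ] [267.3 198. ] err mm [1.  0.9] 535
t 30.05 tcp [ 0.4345 -0.0305  0.1559] [ 1.7997e+02 -5.0000e-02 -1.4899e+02] q [ -4.  -11.5 -14.   87.6   0.  -35. ]
post_top [([316.8, 212.5], 0.66, [0.4337, -0.0316])]
top_plate [([317.4, 191.3], 0.97, [0.4335, -0.0312])]
large_hole [([364.7, 190.1], 0.87, [0.4089, 0.0074])]
small_hole [([269.5, 193.5], 0.55, [0.4593, -0.0699])]
```

The plate's screws match a level plate with its top at z = 0.046, so it is closed and flush.

```bash
python3 -c "
from workcell import bot
print(bot.job_done())"
```

```text
the job is handed in; nothing more can be done
None
```

The mould is closed and the job handed in at about 30 s: the bar insert lies in the pocket, and the top plate is down flush over both pins, the matching way round. I let go only once the plate was fully down, and the arm is clear.

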